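# Snap the clip-on travel stop onto the stage bar and butt it against the carriage

## Robot

A 6-joint arm with a two-finger parallel gripper is mounted at the origin on the work surface. World frame = base frame: x ahead of the robot, y to its left, z up, the work surface at z = 0. Lengths are in mm, angles in rad, forces in N, time in s.
With the tool pointing down it reaches from about 350 to 850 mm from the base axis. Payload 8.1 kg.
Tool frame: the origin (TCP) lies at the very end of the fingers, on their centre line; the grasp point (between the pads) lies 19 mm behind it; z points along the fingers, y is the line along which they close (so a half turn about z gives the same grasp; the last joint's range is limited). The gripper opens to 85 mm and grips with 20 to 120 N. Pads are 22 mm wide; open, the fingers measure 114 mm over their backs; the gripper's body (76 mm by 85 mm) begins 54 mm behind the grasp point. The pads swing forward as they close: fully open they stand 13 mm farther back than shut.
Start: joints at [-1.251, 0.13, 1.488, -0, 1.523, -0.085], TCP at [236.321, -551.505, 231.292] pointing down, gripper open.
Joint ranges: [-2.96, 2.96], [-0.89, 2.26], [0.02, 2.5], [-1.34, 4.48], [0, 2.73], [-2.66, 2.66]. Speed limits (rad/s): [2.39, 2.39, 2.79, 3.14, 3.14, 3.14].

## Interface

Orientations are given as a unit quaternion [x, y, z, w].
In Python, from rig import sensors, capture, workorder gives the robot as it stands.
- The arm moves only by the tool step_arm, never from a script. Its argument "motion" is a list that holds one entry, the list of rows, each a list of 5 numbers: the opening, from 0 (shut) to 1 (fully open), then the shift along the tool's x, y, z in units of 200 mm (1.0 is 200 mm), then the turn about the tool's z in units of pi rad (1.0 is pi rad). In form: [[[hand, x, y, z, roll], ...]]. A call has 1 to 12 rows; each row is the pose to reach, as a shift and turn from the pose commanded when the call began, along the tool's axes at that moment, turning the shorter way round; what a row does not reach only later rows make up. A row lasts 1/8 s, in which the tool goes at most 62.5 mm and 10.7 degrees, less where a joint would pass 70% of its speed; a pose out of reach is approached as far as the arm can. A call with a number of a shift or a turn outside -1 to 1 is refused whole. A call with a gripper value outside its range is refused whole. The fingers move at their own pace and stop on an object; "squeeze" is the grip in N (left out, the last holds). Time passes only in rows, so rows that repeat a pose let the fingers close. It gives the time, the measured TCP pose, the force, the opening and the grip force at its end, in the units of the state.
- sensors.observe(): the state, without advancing time (a new reading comes with each control period).
- capture(name): name is "side" or "top" or "wrist"; returns a dict with "color" (400x640x3 uint8, blue, green, red), "vertical_fov" (degrees; the focal length in pixels is half the picture's height over the tangent of half this angle, whatever the lens; pixels are square), "cx", "cy" (the principal point, pixels), "k1" (the pictures are not rectified: a ray, as slopes to the right and down, at radius r is drawn at 1 + k1 r^2 times it, then the intrinsics apply), "rvec" (rotation vector, rad) and "tvec" (3), from world to camera coordinates, as OpenCV has them. Camera axes: x right, y down, z forward; pixel columns grow to the right and rows downward; lengths in mm; the calibration is good to about 2 mm. A picture is of the moment at which its call begins. There is no depth.
- workorder.job_done(): hands the job in; it is judged then, once.
The state is a dict: "time_s": time; "joints": joint angles; "qvel": joint speeds; "effort": joint torques, N m; "tool_pos": TCP position; "eef_rot": TCP orientation; "contact_force": force on the tool from outside, world axes, zero at the start; "torque": the same for the moment, N m; "finger_gap": finger opening in mm; "grasp_force": force on a finger pad.
Only numpy, scipy, OpenCV 4.12 (cv2) and the standard library are available. Lean on these libraries where they do the work, as an engineer would, in place of code of your own. Each camera call takes 0.05 s, during which the arm holds its last target. There are 200 camera calls.

## Task

On the small travel stage beside the microscope, fit the orange clip-on travel stop: press it straight down over the round steel bar, on the bare stretch, until both sprung jaws snap past the bar's widest point and it sits fully home, and make sure of it with a firm push of about 15 N; then slide it along the bar until it rests against the white carriage and let go. Never press harder than 25 N, and do not push the carriage along. Leave the V-block, the loupe and the brass gauge block where they are.

Things in the scene. Friction and masses are not known exactly. Their poses are not given: they have to be found in the camera images.
- clip: Orange plastic clip-on travel stop with two dark sprung steel jaws, 87 mm tall, 36 mm wide (x), 30 mm long (y), about 80 g, at first upright on its flared jaw tips on the bench. Origin: middle of its underside; z up, y along the bore. Same turned half round. Upright tab on top, 12 mm thick (x), 26 mm long (y), 36 to 87 mm above the underside; below it a 36 x 30 mm block, then the jaws.
- clip_tab (a point): The point to grip on the clip's tab, 69 mm above its underside (52 mm above the bore centre, 18 mm below the tab's top). Axes as the clip's: pinch along x. Once home the clip slides along the bar at about 1 to 4 N.
- clip_bore (a point): Centre of the clip's 22 mm bore, 17 mm above its underside; on the bar's axis when home. The lips below leave 15 mm and flare outward; pressing on takes some 6 to 12 N over about 18 mm of travel from first touch to fully home. Force rises, falls as the jaws snap past, then rises steeply as hard saddle pads in the bore land on the bar.
- clip_jaw_a (a joint): Opening of one sprung jaw of the clip, rad: 0 at rest, about 0.18 when its lip passes the bar's widest point, under 0.05 when home on the bar.
- clip_jaw_b (a joint): Opening of the other sprung jaw of the clip, read likewise.
- stage_base: Travel stage fixed to the bench: aluminium plate 110 (x) x 300 (y) x 24 mm; origin middle of its underside, y along the bar. A 22 mm round steel bar runs along y over the centre line between end posts (inner faces y = -114, +114 mm; tops at most 17 mm above the bar's axis). Bar height was adjusted and is not read out: its axis is 61 to 79 mm above the underside; find it by touch.
- stop_face (a point): Middle of the white carriage's stop face, looking along the stage's -y to the bare bar, 50 mm above the base's underside; axes as the stage's. The carriage, 60 mm long (y), 86 wide (x), top 82 mm above the base's underside, rides on the base with the bar passing through; it starts to slide at a push of 15 N. Against it, the clip's bore centre is 15 mm from this face.
- v_block: A steel V-block, 45 x 45 x 34 mm, loose on the bench; origin at the middle of its underside.
- loupe: A black loupe, 36 mm across, 33 mm tall, standing on the bench; origin at the middle of its underside.
- gauge_block: A brass gauge block, 30 x 35 x 20 mm, loose on the bench; origin at the middle of its underside.
Things that resemble listed ones, but are neither listed nor needed, are in the scene too. Several things have the shape of the clip; the one meant has the colours described above.

How it is judged (in metres and radians):
On the way, in this order (a step that is already met when the one before it is completed fails the run):
1. the bar has spread both jaws of the clip (value of joint each of clip_jaw_a, clip_jaw_b above 0.1 rad and contact force between clip and stage_base above 2 N).
2. the clip has snapped home on the bar and is pressed firmly down on it (value of joint each of clip_jaw_a, clip_jaw_b below 0.07 rad and z of clip_bore in the frame of stage_base between 0.059 and 0.0805 m and x of clip_bore in the frame of stage_base between -0.004 and 0.004 m and angle between clip's own z axis and vertical below 0.12 rad and angle between the y axis of clip and the y axis of stage_base, either way round below 0.12 rad and contact force between clip and stage_base above 10 N), for 0.1 s.
At the end, for the whole second after the job is handed in: The clip is home on the bar (both jaws closed to under 0.07 rad around it, bore centre 59 to 80.5 mm above the base's underside and within 4 mm of its centre line, upright and in line with the bar within 0.12 rad), its end against the carriage's stop face (gap under 2.5 mm), at rest and let go (value of joint each of clip_jaw_a, clip_jaw_b below 0.07 rad and z of clip_bore in the frame of stage_base between 0.059 and 0.0805 m and x of clip_bore in the frame of stage_base between -0.004 and 0.004 m and angle between clip's own z axis and vertical below 0.12 rad and angle between the y axis of clip and the y axis of stage_base, either way round below 0.12 rad and y of clip_bore in the frame of stop_face between -0.0175 and -0.013 m and linear speed of clip below 0.01 m/s and contact force between clip and the fingers below 0.1 N); the robot touches nothing.
It fails at once if the clip pressed on the stage with more than 27 N (contact force between clip and stage_base above 27 N).
It fails at once if the carriage pushed more than 4 mm along (distance of stop_face from where it was at the start of the episode above 0.004 m).
It fails at once if a bystander moved more than 10 mm (distance of any of v_block, loupe, gauge_block from where it was at the start of the episode above 0.01 m).
It also fails if it takes over 72 s, if anything falls off the work surface, if the arm or the gripper's body presses on something with over 40 N, if the wrist force passes 120 N, or if a joint passes its speed limit or range.

## Working session

There is one attempt and no reset: what is moved stays moved. The work goes in short steps, Python scripts to look and compute and a tool call to move; the robot and the scene stay as the last step left them, time stands still between calls to the robot, and variables do not carry over. Pictures are saved under pics/ and viewed, at most 10 in all, crops included, and the job is handed in when it is done.

Besides the shell and the picture viewer there is one more tool, called as name([rows], argument=value, ...), one row to a line, values as JSON. step_arm: Moves the arm, as the interface text tells. Its arguments: {"type":"object","properties":{"motion":{"type":"array","items":{"type":"array","items":{"type":"array","items":{"type":"number"}}}},"squeeze":{"type":"number"}},"required":["motion"]}

```bash
mkdir -p pics; ls; python3 - <<'E'
from rig import sensors, capture
import cv2,pickle
s=sensors.observe(); print({k:s[k] for k in ('time_s','tool_pos','eef_rot','contact_force','finger_gap')})
d={}
for n in('top','side'):
    c=capture(n); d[n]=c; cv2.imwrite(f'pics/{n}0.png',c['color']); print({k:v for k,v in c.items() if k!='color'})
pickle.dump(d,open('c0.pkl','wb'))
E
```

```text
pics
{'time_s': 0.0, 'tool_pos': array([ 236.16890397, -550.96651754,  230.23232647]), 'eef_rot': array([ 9.79584202e-01,  2.01032152e-01, -9.78404103e-05, -9.25410639e-04]), 'contact_force': array([ 0.37627074, -0.94064667,  0.39428354]), 'finger_gap': 85.4782028321973}
{'vertical_fov': 43.68886657198731, 'cx': 320.9151474140272, 'cy': 200.01545160242208, 'k1': 0.0125977886345082, 'rvec': array([ 2.17681252, -2.17096288,  0.09235671]), 'tvec': array([-87.11522153, 587.46570943, 917.79759905])}
{'vertical_fov': 54.73714076769241, 'cx': 320.19611087783187, 'cy': 199.92293713584147, 'k1': -0.025054067270497273, 'rvec': array([ 0.29295789, -2.59027622,  1.56079559]), 'tvec': array([549.19383363, 170.84603142, 608.95338907])}
```

View pics/top0.png

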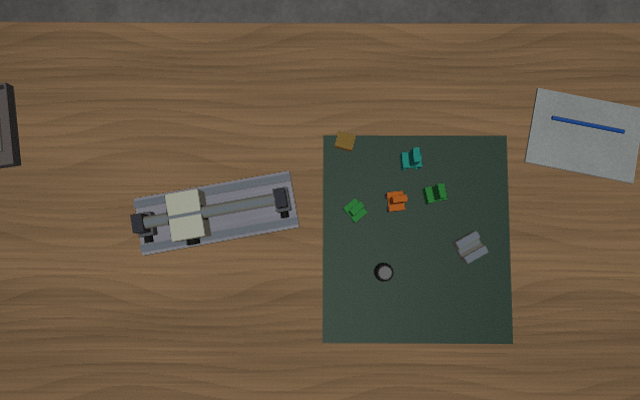

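View pics/side0.png

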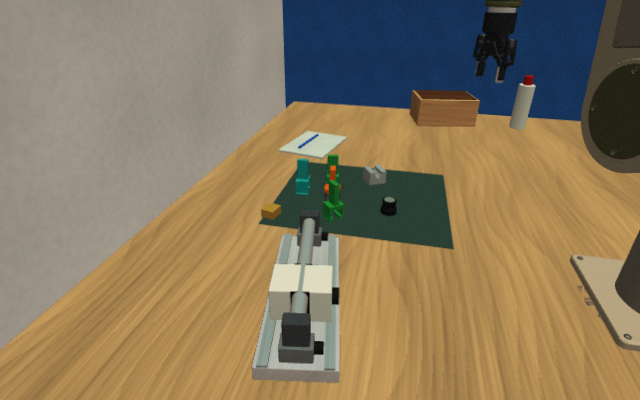

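```bash
cat > h.py <<'E'
import numpy as np,cv2
def K(c):
    f=200/np.tan(np.radians(c['vertical_fov'])/2)
    return np.array([[f,0,c['cx']],[0,f,c['cy']],[0,0,1]]),np.array([c['k1'],0,0,0.])
def ray(c,uv):
    k,d=K(c);R=cv2.Rodrigues(c['rvec'])[0]
    n=cv2.undistortPoints(np.array([[uv]],float),k,d)[0,0]
    return -R.T@c['tvec'],R.T@np.array([*n,1])
def onz(c,uv,z):
    o,r=ray(c,uv);return o+r*(z-o[2])/r[2]
def proj(c,P):
    k,d=K(c);return cv2.projectPoints(np.array(P,float).reshape(-1,3),c['rvec'],c['tvec'],k,d)[0][:,0]
E
python3 - <<'E'
import pickle,cv2,numpy as np
from h import *
d=pickle.load(open('c0.pkl','rb'));t=d['top'];im=t['color']
for n in d:print(n,ray(d[n],(320,200)))
a=cv2.resize(im[165:260,130:305],None,fx=4.5,fy=4.5,interpolation=cv2.INTER_CUBIC)
b=cv2.resize(im[170:225,330:460],None,fx=6,fy=6,interpolation=cv2.INTER_CUBIC)
cv2.imwrite('pics/stage.png',a);cv2.imwrite('pics/clip.png',b)
E
```

```text
top (array([503.78424144, -89.53189132, 966.04499529]), array([ 0.08893663,  0.00607019, -0.99602048]))
side (array([441.37093973, 567.28855234, 430.11842015]), array([ 0.1871526 , -0.8634234 , -0.46848077]))
```

View pics/stage.png

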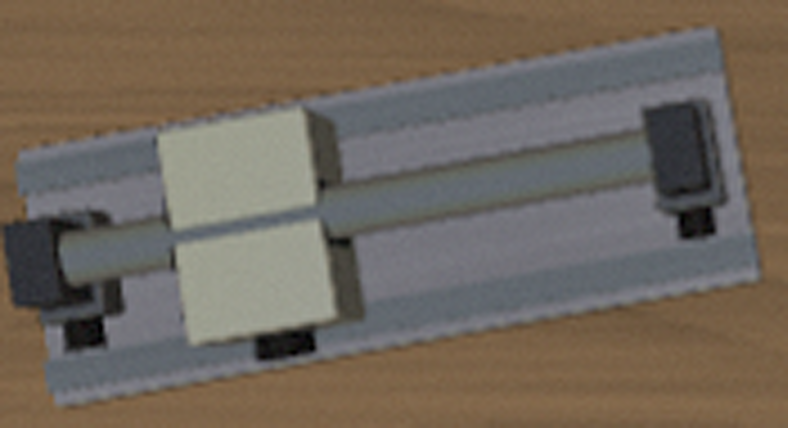

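View pics/clip.png

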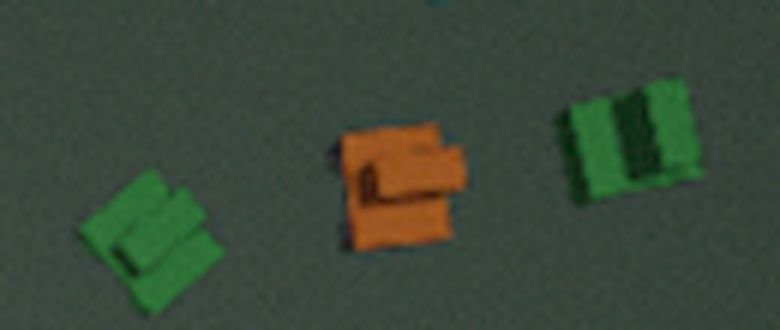

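```bash
cat > m.py <<'E'
import pickle,sys
from h import *
t=pickle.load(open('c0.pkl','rb'))['top']
def q(pts,x0,y0,s,z): return np.array([onz(t,((u+.5)/s-.5+x0,(v+.5)/s-.5+y0),z) for u,v in pts])
S=q([(18,152),(717,30),(760,278),(62,405)],130,165,4.5,24)
C=q([(342,133),(436,125),(452,238),(355,249)],330,170,6,36)
T=q([(375,153),(463,147),(467,190),(380,200)],330,170,6,87)
G=q([(158,135),(303,110),(338,320),(188,343)],130,165,4.5,82)
B=q([(325,210),(640,155)],130,165,4.5,74)
for n,P in zip('SCTG',(S,C,T,G)):
    e1=P[1]+P[2]-P[0]-P[3];e2=P[3]+P[2]-P[0]-P[1]
    print(n,P.mean(0).round(1),'len',np.linalg.norm(e1/2).round(1),np.linalg.norm(e2/2).round(1),'ang of left->right',np.degrees(np.arctan2(e1[1],e1[0])).round(2), np.degrees(np.arctan2(e2[1],e2[0])).round(2))
print('face mid top',G[1:3].mean(0)); print('bar',B, np.degrees(np.arctan2(*(B[1]-B[0])[1::-1])))
print(q([(205,0)],130,165,4.5,20))
for n,(u,v) in dict(v=(471,247),loupe=(385,272),brass=(345,141),teal=(412,160),greenL=(355,210),greenR=(435,194)).items():print(n,onz(t,(u,v),20).round(0))
E
python3 m.py; python3 - <<'E'
from rig import sensors
from scipy.spatial.transform import Rotation as R
print(R.from_quat(sensors.observe()['eef_rot']).as_matrix().round(3))
E
```

```text
S [563.7 112.3  24. ] len 297.2 107.4 ang of left->right -79.7 -168.96
C [ 586.  -225.3   36. ] len 29.9 36.0 ang of left->right -84.16 -173.41
T [ 585.6 -225.2   87. ] len 25.9 13.4 ang of left->right -84.61 -174.95
G [555.5 156.3  82. ] len 58.6 83.8 ang of left->right -80.56 -169.65
face mid top [560.28123255 127.39530439  82.        ]
bar [[562.61566326 127.58867061  74.        ]
 [584.9222718    2.41317378  74.        ]] -79.89580470098782
[[655.63517844 193.93874247  20.        ]]
v [ 500. -368.   20.]
loupe [ 453. -206.   20.]
brass [ 702. -132.   20.]
teal [ 666. -260.   20.]
greenL [ 569. -150.   20.]
greenR [ 600. -303.   20.]
[[ 0.919  0.394 -0.001]
 [ 0.394 -0.919  0.002]
 [ 0.    -0.002 -1.   ]]
```

```bash
cat > go.py <<'E'
import sys,numpy as np
from rig import sensors
from scipy.spatial.transform import Rotation as R
def go(x,y,z,ang):
    s=sensors.observe();M=R.from_quat(s['eef_rot']).as_matrix();p=s['tool_pos']
    d=M.T@(np.array([x,y,z])-p)/200
    a=np.degrees(np.arctan2(M[1,1],M[0,1])); r=-((ang-a+180)%360-180)/180
    print('pos',p.round(2),'yang',a.round(2),'tilt',M[:,2].round(4),'F',s['contact_force'].round(2),'gap',s['finger_gap'].round(1),'t',s['time_s'],'-> shift',d.round(4),'roll',r.round(4))
if __name__=='__main__': go(*map(float,sys.argv[1:]))
E
python3 go.py 586 -225.2 160 5.6
```

```text
Traceback (most recent call last):
  File "go.py", line 9, in <module>
    if __name__=='__main__': go(*map(float,sys.argv[1:]))
                             ~~^^^^^^^^^^^^^^^^^^^^^^^^^^
  File "go.py", line 8, in go
    print('pos',p.round(2),'yang',a.round(2),'tilt',M[:,2].round(4),'F',s['contact_force'].round(2),'gap',s['finger_gap'].round(1),'t',s['time_s'],'-> shift',d.round(4),'roll',r.round(4))
                                                                                                          ^^^^^^^^^^^^^^^^^^^^^
AttributeError: 'float' object has no attribute 'round'
```

```bash
sed -i "s/s\['finger_gap'\].round(1)/round(s['finger_gap'],1)/" go.py; python3 go.py 586 -225.2 160 5.6
```

```text
pos [ 236.16 -551.01  230.31] yang -66.81 tilt [-5.0e-04  1.7e-03 -1.0e+00] F [ 0.03  0.46 -0.66] gap 85.1 t 0.1 -> shift [ 2.2493 -0.8079  0.3533] roll -0.4023
```

step_arm([
  [[0.6,0.3,-0.24,0,-0.05],[0.6,0.6,-0.48,0,-0.1],[0.6,0.9,-0.72,0,-0.15],[0.6,1.0,-0.8,0,-0.22],[0.6,1.0,-0.8,0,-0.22]],
])

```text
time_s: 0.72
tool_pos: [358.6, -322.3, 231.0]
eef_rot: [0.852, 0.524, 0.0, -0.0]
contact_force: [-0.0, -1.5, 0.5]
finger_gap: 51.5
grasp_force: 0.0
```

```bash
python3 go.py 586 -225.2 160 5.6
```

```text
pos [ 358.63 -322.33  231.03] yang -26.77 tilt [ 3.e-04  1.e-03 -1.e+00] F [-0.05 -1.46  0.49] gap 51.5 t 0.725 -> shift [0.9453 0.7963 0.356 ] roll -0.1798
```

step_arm([
  [[0.6,0.25,0.2,0.05,-0.05],[0.6,0.5,0.4,0.15,-0.1],[0.6,0.7,0.6,0.25,-0.14],[0.6,0.945,0.795,0.35,-0.18],[0.6,0.945,0.795,0.35,-0.18],[0.6,0.945,0.795,0.35,-0.18],[0.6,0.945,0.795,0.35,-0.18]],
])

```text
time_s: 1.6
tool_pos: [584.3, -231.7, 162.2]
eef_rot: [0.675, 0.738, -0.0, 0.001]
contact_force: [-0.3, -0.4, 0.7]
finger_gap: 51.0
grasp_force: 0.0
```

```bash
python3 go.py 586 -225.2 50 5.6; python3 - <<'E'
from rig import capture
import cv2,pickle
c=capture('wrist'); pickle.dump(c,open('w1.pkl','wb'));cv2.imwrite('pics/w1.png',c['color'])
from h import *
print(proj(c,[[586,-225.2,87],[586,-225.2,36]]), ray(c,(320,200)))
E
```

```text
pos [ 584.29 -231.69  162.25] yang 5.06 tilt [ 7.e-04 -9.e-04 -1.e+00] F [-0.31 -0.43  0.74] gap 51.0 t 1.6 -> shift [0.0321 0.011  0.5612] roll -0.003
[[319.41331138 196.55031094]
 [319.08239454 178.5289292 ]] (array([ 577.79378712, -148.70023507,  305.30561085]), array([ 0.03837701, -0.3412578 , -0.93936735]))
```

View pics/w1.png

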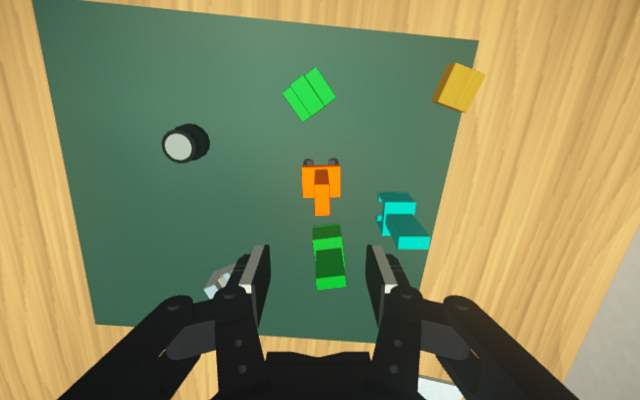

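```bash
python3 - <<'E'
import pickle
from h import *
c=pickle.load(open('w1.pkl','rb'))
im=c['color'].astype(int)
o=(im[:,:,2]>200)&(im[:,:,1]>60)&(im[:,:,1]<170)&(im[:,:,0]<60)
o[:, :295]=0;o[:,350:]=0;o[:160]=0;o[225:]=0
for r in range(162,220,3):
    x=np.where(o[r])[0]; print(r,x.min() if len(x) else 0,x.max() if len(x) else 0,len(x),end=' | ')
P=np.array([onz(c,p,87) for p in [(314.5,185.5),(328.5,185.5),(330,215.5),(315.5,215.5)]]);print(P.mean(0),P)
E
```

```text
162 0 0 0 | 165 0 0 0 | 168 302 339 38 | 171 302 339 25 | 174 302 339 25 | 177 302 339 25 | 180 302 339 24 | 183 302 339 24 | 186 302 339 38 | 189 303 339 37 | 192 303 339 37 | 195 303 339 37 | 198 314 329 16 | 201 315 329 15 | 204 315 329 15 | 207 315 329 15 | 210 315 329 15 | 213 315 329 15 | 216 0 0 0 | 219 0 0 0 | [ 588.43441916 -228.49498032   87.        ] [[ 581.43310175 -216.56142526   87.        ]
 [ 592.15171971 -215.62179444   87.        ]
 [ 595.82598938 -240.39451865   87.        ]
 [ 584.32686579 -241.40218293   87.        ]]
```

step_arm([
  [[0.6,0.024,0.015,0.2,-0.002],[0.6,0.024,0.015,0.35,-0.002],[0.6,0.024,0.015,0.5,-0.002],[0.6,0.024,0.015,0.55,-0.002],[0.6,0.024,0.015,0.55,-0.002],[0.6,0.024,0.015,0.55,-0.002]],
])

```text
time_s: 2.4
tool_pos: [588.5, -226.1, 53.4]
eef_rot: [0.672, 0.74, 0.0, 0.001]
contact_force: [-0.0, -0.4, -0.4]
finger_gap: 51.3
grasp_force: 0.0
```

```bash
python3 go.py 587 -226.8 50 5.6
```

```text
pos [ 588.53 -226.08   53.37] yang 5.52 tilt [ 0.0026 -0.0013 -1.    ] F [-0.04 -0.39 -0.43] gap 51.3 t 2.4 -> shift [-0.0028 -0.008   0.0168] roll -0.0004
```

Close here with firm squeeze.

step_arm([
  [[0.6,-0.002,-0.006,0.016,0],[0.0,-0.002,-0.006,0.016,0],[0.0,-0.002,-0.006,0.016,0],[0.0,-0.002,-0.006,0.016,0],[0.0,-0.002,-0.006,0.016,0],[0.0,-0.002,-0.006,0.016,0],[0.0,-0.002,-0.006,0.016,0],[0.0,-0.002,-0.006,0.016,0]],
], squeeze=80)

```text
time_s: 3.4
tool_pos: [586.5, -225.8, 48.2]
eef_rot: [0.672, 0.741, 0.0, 0.0]
contact_force: [-0.8, 0.4, 2.0]
finger_gap: 11.2
grasp_force: 77.8
```

```bash
python3 go.py 587 -226.8 200 5.6
```

```text
pos [ 586.46 -225.81   48.24] yang 5.55 tilt [ 2.e-04 -1.e-04 -1.e+00] F [-0.78  0.44  2.04] gap 11.2 t 3.4 -> shift [-0.0053  0.0024 -0.7588] roll -0.0003
```

step_arm([
  [[0.0,0,0,-0.1,0],[0.0,0,0,-0.3,0],[0.0,0,0,-0.55,0],[0.0,0,0,-0.75,0],[0.0,0.25,0,-0.75,0],[0.0,0.5,0,-0.75,0],[0.0,0.75,0,-0.75,0],[0.0,1.0,0,-0.75,0],[0.0,1.0,0,-0.75,0]],
])

```text
time_s: 4.53
tool_pos: [566.8, -23.4, 199.5]
eef_rot: [0.67, 0.742, 0.001, 0.0]
contact_force: [0.4, -0.5, -2.1]
finger_gap: 11.0
grasp_force: 78.0
```

```bash
python3 go.py 572.2 68 185 10.1
```

```text
pos [566.81 -23.37 199.47] yang 5.79 tilt [ 1.1e-03  9.0e-04 -1.0e+00] F [ 0.36 -0.53 -2.09] gap 11.0 t 4.525 -> shift [0.4517 0.0728 0.0727] roll -0.0239
```

step_arm([
  [[0.0,0.2,0.03,0,-0.01],[0.0,0.4,0.06,0.03,-0.024],[0.0,0.45,0.073,0.07,-0.024],[0.0,0.45,0.073,0.07,-0.024],[0.0,0.45,0.073,0.07,-0.024],[0.0,0.45,0.073,0.07,-0.024]],
])

```text
time_s: 5.28
tool_pos: [573.1, 63.1, 184.5]
eef_rot: [0.644, 0.765, 0.0, 0.0]
contact_force: [0.5, -0.4, -1.5]
finger_gap: 11.0
grasp_force: 78.0
```

```bash
python3 go.py 572.2 68 150 10.1; python3 - <<'E'
from rig import capture
import cv2,pickle
import numpy as np
from h import *
d={n:capture(n) for n in('wrist','side')}; pickle.dump(d,open('w2.pkl','wb'))
a=d['wrist']['color']; b=d['side']['color']
b=cv2.resize(b[150:390,215:375],None,fx=2.5,fy=2.5,interpolation=cv2.INTER_CUBIC)
out=np.zeros((600,800,3),np.uint8); 
w=cv2.resize(a[:,120:520],None,fx=1,fy=1); out[:400,:400]=w; out[:,400:]=b[:600,:400]
cv2.imwrite('pics/w2.png',out)
E
```

```text
pos [573.11  63.1  184.54] yang 9.78 tilt [ 6.e-04 -2.e-04 -1.e+00] F [ 0.52 -0.39 -1.52] gap 11.0 t 5.275 -> shift [ 0.025  -0.0004  0.1727] roll -0.0018
```

View pics/w2.png

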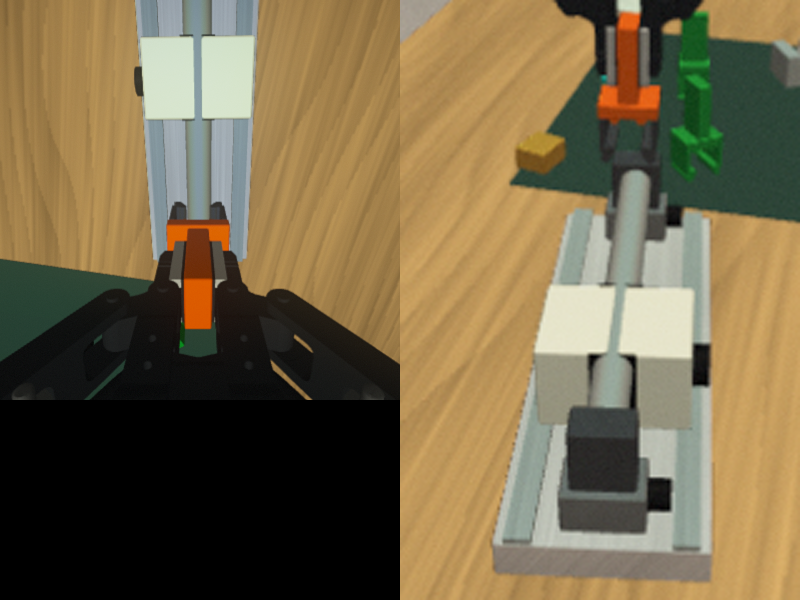

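```bash
python3 - <<'E'
import pickle
from h import *
c=pickle.load(open('w2.pkl','rb'))['wrist'];g=c['color'].astype(int)
print(c['cx'],c['cy'],c['vertical_fov'])
for r in (10,25,130,145,160,175): print(r,g[r,296:342].sum(1)//3)
im=g;o=(im[:,:,2]>150)&(im[:,:,0]<60)&(im[:,:,1]<120)
for r in (224,228,300,310,320,325):
    x=np.where(o[r,270:360])[0]+270;print(r,x.min(),x.max())
E
```

```text
317.62919160478367 195.050519352241 67.85458486595567
10 [160 161 161 162 168 164 118 106 115 121 126 130 132 134 135 138 140 139
 141 141 140 140 139 140 139 137 135 131 130 126 121 117 109 101  89 101
 157 166 162 163 163 163 161 161 162 165]
25 [165 165 164 164 168 169 148 113 115 121 127 130 133 137 138 141 143 143
 144 144 143 144 144 143 142 141 137 134 132 129 126 118 112 103  92 102
 158 167 165 165 167 165 163 163 164 167]
130 [172 173 171 172 170 170 170 168 168 139 119 127 133 136 139 145 146 147
 150 151 151 151 150 151 151 149 147 144 141 137 134 128 118 109  99 120
 164 167 171 177 171 171 171 170 167 169]
145 [170 173 170 170 169 169 169 167 167 142 116 121 129 134 139 142 144 147
 147 150 150 150 150 150 150 150 147 144 141 138 132 126 118 108  99 142
 166 167 170 176 170 171 170 168 166 169]
160 [169 172 169 167 168 167 168 166 166 165 126 119 126 132 137 140 144 144
 147 147 149 149 148 150 148 149 147 144 140 137 133 125 116 106  97 138
 165 167 170 173 169 171 170 167 165 170]
175 [171 171 173 166 167 166 166 166 166 165 131 114 124 129 133 138 142 143
 145 148 148 148 149 148 148 147 146 143 139 136 131 125 115 105  95 137
 162 165 167 170 169 174 169 164 165 168]Traceback (most recent call last):
  File "<stdin>", line 8, in <module>
    return umr_minimum(a, axis, None, out, keepdims, initial, where)
ValueError: zero-size array to reduction operation minimum which has no identity
```

```bash
python3 - <<'E'
import pickle
from h import *
c=pickle.load(open('w2.pkl','rb'))['wrist'];im=c['color'].astype(int)
o=(im[:,:,2]>1.8*im[:,:,1])&(im[:,:,2]>80)
rows={}
for r in (223,226,240,270,310,316,322):
    x=np.where(o[r,280:360])[0]+280
    if len(x):print(r,x.min(),x.max()+1);rows[r]=(x.min()+x.max())/2
B=[onz(c,p,70) for p in [(316.6-.5,10),(318.1-.5,130),(318.5-.5,175)]]
A=np.radians(9.95); ex=np.array([np.cos(A),np.sin(A),0]); p=np.array([573.1,63.1,184.5])
print('cam',ex@(ray(c,(0,0))[0]-p))
for b in B: print('bar',b.round(1),'lat rel TCP',(ex@(b-p)).round(2),'along',np.round(np.array([-ex[1],ex[0],0])@(b-p),1))
print('bar ang',np.degrees(np.arctan2(*(B[0]-B[2])[1::-1])))
for r,m in rows.items():
    q=onz(c,(m,r),204 if r>245 else 184 ); print(r,q.round(1),'lat',(ex@(q-p)).round(2))
# carriage face top edge row ~118.5
q=onz(c,(318,118.5),82);print('face',q,'tab ends',onz(c,(318,328),222),onz(c,(318,276),222))
E
```

```text
223 288 349
226 287 349
240 287 349
270 304 332
310 304 332
316 304 332
322 304 332
cam 0.9906905847768317
bar [548.8 202.4  70. ] lat rel TCP 0.12 along 141.5
bar [564.9 115.1  70. ] lat rel TCP 0.92 along 52.6
bar [572.  76.  70.] lat rel TCP 1.13 along 12.9
bar ang 100.39781960561646
223 [571.   80.7 184. ] lat 0.98
226 [571.  79. 184.] lat 0.71
240 [572.4  70.8 184. ] lat 0.68
270 [573.4  65.2 204. ] lat 0.66
310 [577.4  42.1 204. ] lat 0.57
316 [578.   38.4 204. ] lat 0.55
322 [578.6  34.6 204. ] lat 0.54
face [563.45678288 125.45359845  82.        ] tab ends [576.66479894  47.48048334 222.        ] [572.09381657  74.05641806 222.        ]
```

step_arm([
  [[0.0,0.0,0.003,0.1,-0.003],[0.0,0.0,0.003,0.2,-0.003],[0.0,0.0,0.003,0.26,-0.003],[0.0,0.0,0.003,0.28,-0.003],[0.0,0.0,0.003,0.3,-0.003],[0.0,0.0,0.003,0.32,-0.003],[0.0,0.0,0.003,0.32,-0.003],[0.0,0.0,0.003,0.32,-0.003]],
])

```text
time_s: 6.38
tool_pos: [573.7, 64.5, 120.5]
eef_rot: [0.64, 0.768, 0.0, 0.0]
contact_force: [-0.1, 0.6, -1.5]
finger_gap: 11.3
grasp_force: 78.1
```

```bash
python3 go.py 573 63 112 10.4
```

```text
pos [573.7   64.46 120.53] yang 10.42 tilt [ 7.e-04  0.e+00 -1.e+00] F [-0.06  0.56 -1.45] gap 11.3 t 6.375 -> shift [-0.0065 -0.0048  0.0427] roll 0.0001
```

step_arm([
  [[0.0,0,0,0.01,0],[0.0,0,0,0.02,0],[0.0,0,0,0.03,0],[0.0,0,0,0.03,0],[0.0,0,0,0.03,0]],
])

```text
time_s: 7.0
tool_pos: [573.9, 64.4, 114.6]
eef_rot: [0.64, 0.768, 0.0, 0.0]
contact_force: [-0.7, -1.0, 3.8]
finger_gap: 11.0
grasp_force: 78.6
```

step_arm([
  [[0.0,0,0,0.005,0],[0.0,0,0,0.01,0],[0.0,0,0,0.015,0],[0.0,0,0,0.015,0]],
])

```text
time_s: 7.5
tool_pos: [573.2, 64.4, 110.4]
eef_rot: [0.64, 0.768, -0.0, -0.0]
contact_force: [3.0, 0.2, -2.5]
finger_gap: 10.9
grasp_force: 77.8
```

step_arm([
  [[0.0,0,0,0,0],[0.0,0,0,0,0]],
])

```text
time_s: 7.75
tool_pos: [572.9, 64.4, 110.3]
eef_rot: [0.64, 0.768, -0.0, -0.001]
contact_force: [1.8, 0.4, -5.3]
finger_gap: 11.4
grasp_force: 77.8
```

```bash
python3 go.py 573 63 112 10.4; python3 - <<'E'
from rig import capture
import cv2,pickle
import numpy as np
d={n:capture(n) for n in('wrist','side')}; pickle.dump(d,open('w3.pkl','wb'))
a=d['wrist']['color'][:,120:520]; b=d['side']['color']
b=cv2.resize(b[190:290,255:355],None,fx=4,fy=4,interpolation=cv2.INTER_CUBIC)
cv2.imwrite('pics/w3.png',np.hstack([a,b]))
E
```

```text
pos [572.92  64.45 110.25] yang 10.41 tilt [-1.3e-03  1.0e-04 -1.0e+00] F [ 1.83  0.36 -5.34] gap 11.4 t 7.75 -> shift [-0.0072 -0.0009 -0.0087] roll 0.0001
```

View pics/w3.png

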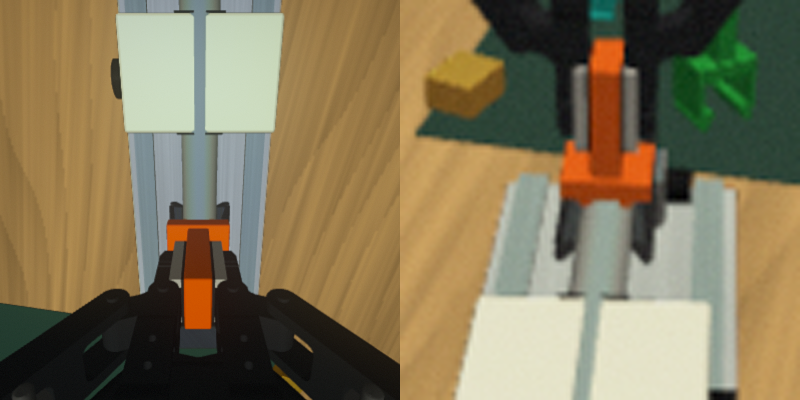

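step_arm([
  [[0.0,0,0,0.005,0],[0.0,0,0,0.01,0],[0.0,0,0,0.01,0]],
])

```text
time_s: 8.22
tool_pos: [573.4, 64.4, 109.0]
eef_rot: [0.64, 0.768, -0.0, 0.0]
contact_force: [1.3, 0.4, -3.1]
finger_gap: 11.0
grasp_force: 78.0
```

step_arm([
  [[0.0,0,0,0.005,0],[0.0,0,0,0.01,0],[0.0,0,0,0.01,0]],
])

```text
time_s: 8.6
tool_pos: [573.0, 64.4, 106.3]
eef_rot: [0.64, 0.768, -0.0, -0.0]
contact_force: [2.7, 0.6, -6.3]
finger_gap: 11.2
grasp_force: 77.8
```

step_arm([
  [[0.0,0,0,0.005,0],[0.0,0,0,0.01,0],[0.0,0,0,0.01,0]],
])

```text
time_s: 8.98
tool_pos: [573.4, 64.4, 105.0]
eef_rot: [0.64, 0.768, -0.0, -0.0]
contact_force: [2.2, 1.4, -3.0]
finger_gap: 11.1
grasp_force: 78.2
```

step_arm([
  [[0.0,0,0,0.005,0],[0.0,0,0,0.007,0],[0.0,0,0,0.007,0]],
])

```text
time_s: 9.35
tool_pos: [573.4, 64.4, 103.7]
eef_rot: [0.64, 0.768, 0.0, 0.0]
contact_force: [1.2, -0.1, -1.8]
finger_gap: 11.2
grasp_force: 78.3
```

step_arm([
  [[0.0,0,0,0.003,0],[0.0,0,0,0.005,0],[0.0,0,0,0.005,0]],
])

```text
time_s: 9.72
tool_pos: [573.5, 64.4, 102.8]
eef_rot: [0.64, 0.768, 0.0, 0.0]
contact_force: [0.7, -0.4, 0.1]
finger_gap: 11.4
grasp_force: 78.5
```

step_arm([
  [[0.0,0,0,0.003,0],[0.0,0,0,0.004,0],[0.0,0,0,0.004,0]],
])

```text
time_s: 10.1
tool_pos: [573.8, 64.5, 102.5]
eef_rot: [0.64, 0.768, 0.0, 0.0]
contact_force: [-1.1, -0.2, 4.9]
finger_gap: 11.2
grasp_force: 79.4
```

step_arm([
  [[0.0,0,0,0.003,0],[0.0,0,0,0.004,0],[0.0,0,0,0.004,0]],
])

```text
time_s: 10.48
tool_pos: [573.9, 64.4, 102.3]
eef_rot: [0.64, 0.768, 0.0, 0.0]
contact_force: [-1.9, -0.3, 9.2]
finger_gap: 11.0
grasp_force: 80.0
```

step_arm([
  [[0.0,0,0,0.003,0],[0.0,0,0,0.005,0],[0.0,0,0,0.005,0],[0.0,0,0,0.005,0]],
])

```text
time_s: 10.98
tool_pos: [574.1, 64.5, 102.1]
eef_rot: [0.64, 0.768, 0.001, 0.001]
contact_force: [-5.0, -0.4, 15.4]
finger_gap: 11.1
grasp_force: 80.9
```

step_arm([
  [[0.0,0,0,0,0],[0.0,0,0,0,0],[0.0,0,0,-0.006,0],[0.0,0,0,-0.012,0],[0.0,0,0,-0.012,0]],
])

```text
time_s: 11.6
tool_pos: [573.7, 64.4, 102.6]
eef_rot: [0.64, 0.768, 0.0, 0.0]
contact_force: [0.9, -0.0, 2.9]
finger_gap: 11.3
grasp_force: 78.8
```

step_arm([
  [[0.0,0.02,0,0,0],[0.0,0.045,0,0,0],[0.0,0.07,0,0,0],[0.0,0.095,0,0,0],[0.0,0.12,0,0,0],[0.0,0.145,0,0,0],[0.0,0.17,0,0,0],[0.0,0.19,0,0,0],[0.0,0.2,0,0,0],[0.0,0.2,0,0,0]],
])

```text
time_s: 12.85
tool_pos: [566.1, 104.3, 102.5]
eef_rot: [0.64, 0.768, 0.0, -0.0]
contact_force: [2.2, 2.3, 3.2]
finger_gap: 10.5
grasp_force: 79.0
```

```bash
python3 - <<'E'
from rig import capture,sensors
import cv2,pickle
from h import *
s=sensors.observe();print(s['tool_pos'],s['contact_force'])
c=capture('wrist'); pickle.dump(c,open('w4.pkl','wb'))
a=cv2.resize(c['color'][60:280,220:420],None,fx=2.7,fy=2.7,interpolation=cv2.INTER_CUBIC)
b=capture('top')['color'][150:260,130:305];b=cv2.resize(b,None,fx=1.4,fy=1.4)
o=np.zeros((a.shape[0],a.shape[1]+b.shape[1],3),np.uint8);o[:,:a.shape[1]]=a;o[:b.shape[0],a.shape[1]:]=b
print(o.shape);cv2.imwrite('pics/w4.png',o)
E
```

```text
[566.13835119 104.34135754 102.54035404] [2.18344425 2.29796036 3.17020459]
(594, 785, 3)
```

View pics/w4.png

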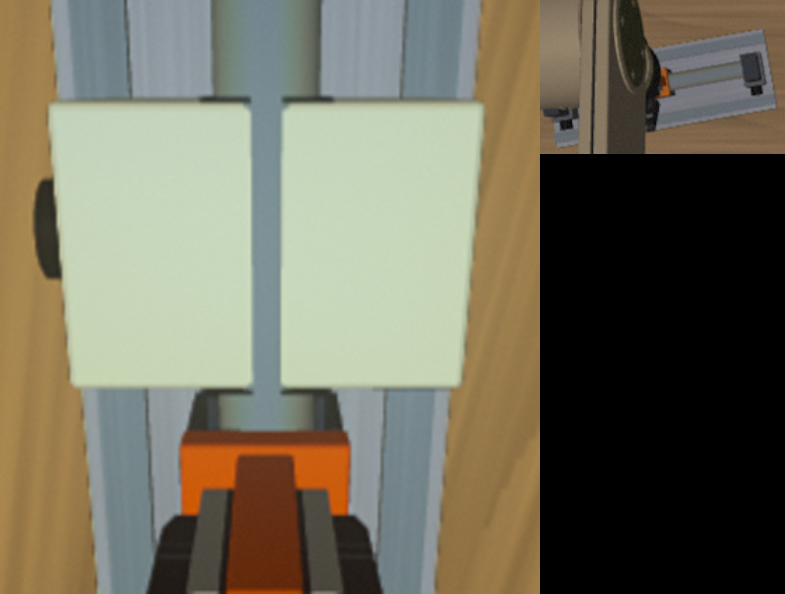

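step_arm([
  [[0.0,0.01,0,0,0],[0.0,0.02,0,0,0],[0.0,0.03,0,0,0],[0.0,0.03,0,0,0]],
])

```text
time_s: 13.45
tool_pos: [565.1, 110.1, 102.5]
eef_rot: [0.64, 0.768, 0.0, -0.0]
contact_force: [3.7, 0.1, 3.3]
finger_gap: 11.3
grasp_force: 79.0
```

step_arm([
  [[0.0,0.005,0,0,0],[0.0,0.01,0,0,0],[0.0,0.01,0,0,0]],
])

```text
time_s: 13.82
tool_pos: [564.8, 111.8, 102.6]
eef_rot: [0.64, 0.768, 0.0, -0.0]
contact_force: [3.6, -1.5, 3.9]
finger_gap: 10.9
grasp_force: 79.0
```

step_arm([
  [[0.0,0.004,0.002,0,0],[0.0,0.008,0.002,0,0],[0.0,0.008,0.002,0,0]],
])

```text
time_s: 14.2
tool_pos: [564.8, 112.6, 102.5]
eef_rot: [0.64, 0.768, -0.001, 0.0]
contact_force: [1.4, -5.4, 4.7]
finger_gap: 11.2
grasp_force: 79.1
```

```bash
python3 - <<'E'
from rig import capture,sensors
import pickle
from h import *
c=capture('wrist');im=c['color'].astype(int)
# column profile through right carriage half and the clip block (col ~340)
for col in (300,337): print([tuple(int(v) for v in im[r,col]) for r in range(192,226)])
print(onz(c,(330,203),82)) 
E
```

```text
[(184, 214, 201), (184, 215, 200), (183, 215, 199), (183, 214, 199), (183, 214, 200), (182, 214, 199), (182, 214, 199), (184, 215, 200), (184, 214, 200), (181, 214, 200), (182, 214, 200), (182, 214, 201), (182, 213, 200), (182, 213, 199), (181, 213, 199), (181, 212, 199), (180, 213, 200), (180, 213, 200), (181, 213, 200), (180, 212, 199), (182, 213, 200), (180, 212, 199), (181, 214, 200), (170, 203, 191), (121, 148, 141), (54, 65, 64), (44, 51, 52), (41, 55, 79), (36, 59, 104), (35, 59, 104), (34, 59, 105), (33, 59, 106), (30, 62, 125), (25, 77, 168)]
[(184, 214, 200), (185, 214, 201), (183, 215, 200), (184, 214, 199), (184, 214, 200), (182, 213, 199), (183, 214, 200), (183, 214, 200), (182, 213, 199), (183, 214, 199), (183, 214, 200), (183, 213, 199), (182, 214, 199), (182, 214, 200), (183, 214, 201), (181, 213, 199), (181, 213, 200), (180, 212, 198), (182, 213, 199), (181, 213, 198), (180, 213, 199), (180, 213, 199), (181, 214, 200), (169, 203, 190), (122, 148, 141), (53, 65, 63), (44, 53, 54), (41, 71, 92), (34, 76, 115), (34, 61, 106), (34, 58, 104), (34, 59, 107), (32, 64, 126), (27, 77, 168)]
[568.75301424 135.17948835  82.        ]
```

step_arm([
  [[0.0,0.003,0,0,0],[0.0,0.004,0,0,0],[0.0,0.004,0,0,0]],
])

```text
time_s: 14.62
tool_pos: [564.8, 112.7, 102.5]
eef_rot: [0.64, 0.768, -0.001, 0.001]
contact_force: [3.6, -7.3, 4.6]
finger_gap: 11.1
grasp_force: 79.2
```

step_arm([
  [[0.0,-0.003,0.002,-0.002,0],[0.0,-0.005,0.002,-0.003,0],[0.0,-0.005,0.002,-0.003,0]],
])

```text
time_s: 15.0
tool_pos: [564.8, 112.5, 102.5]
eef_rot: [0.64, 0.768, -0.001, -0.0]
contact_force: [2.9, -5.0, 1.2]
finger_gap: 11.1
grasp_force: 78.8
```

step_arm([
  [[0.0,-0.003,0.002,0,0],[0.0,-0.003,0.002,0,0],[0.5,-0.003,0.002,0,0],[0.5,-0.003,0.002,0,0],[0.5,-0.003,0.002,0,0],[0.5,-0.003,0.002,0,0]],
], squeeze=20)

```text
time_s: 15.75
tool_pos: [565.7, 112.8, 103.0]
eef_rot: [0.64, 0.768, -0.0, -0.0]
contact_force: [0.9, -0.1, 0.1]
finger_gap: 42.7
grasp_force: 0.0
```

step_arm([
  [[0.5,0,0,-0.1,0],[0.5,0,0,-0.25,0],[0.5,0,0,-0.4,0],[0.5,0,0,-0.4,0],[0.5,0,0,-0.4,0]],
])

```text
time_s: 16.38
tool_pos: [565.9, 112.7, 183.6]
eef_rot: [0.64, 0.768, 0.0, 0.0]
contact_force: [0.0, -1.0, -0.3]
finger_gap: 42.6
grasp_force: 0.0
```

```bash
python3 - <<'E'
from rig import capture,sensors
import cv2,pickle
from h import *
s=sensors.observe();print(s['tool_pos'],s['contact_force'],s['time_s'],s['finger_gap'])
c=capture('wrist'); pickle.dump(c,open('w5.pkl','wb'))
a=cv2.resize(c['color'][60:280,220:420],None,fx=2.7,fy=2.7,interpolation=cv2.INTER_CUBIC)
b=capture('side')['color'][190:390,245:355];b=cv2.resize(b,None,fx=2.2,fy=2.2)
o=np.zeros((a.shape[0],a.shape[1]+b.shape[1],3),np.uint8);o[:,:a.shape[1]]=a;o[:b.shape[0],a.shape[1]:]=b
cv2.imwrite('pics/w5.png',o)
E
```

```text
[565.88159804 112.65149979 183.61040719] [ 0.02203002 -0.97526855 -0.26505297] 16.375 42.565911576115106
```

View pics/w5.png

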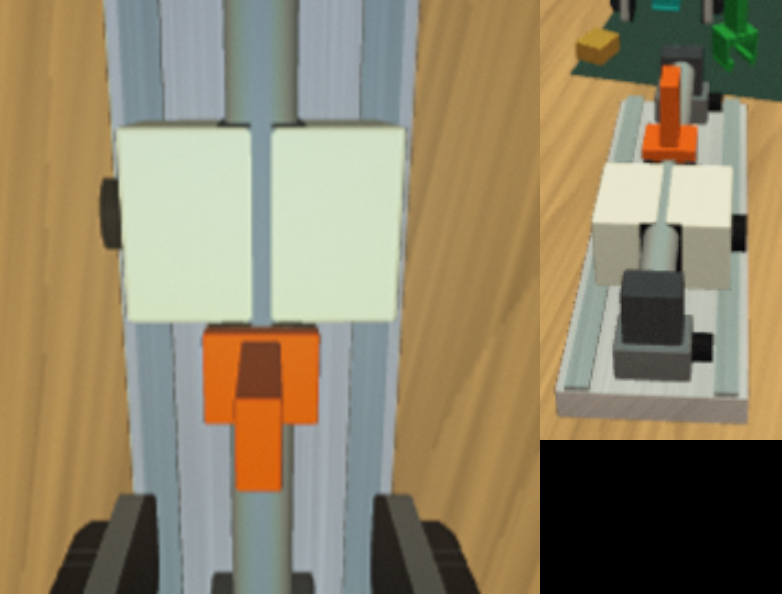

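```bash
python3 - <<'E'
import pickle
from h import *
c=pickle.load(open('w5.pkl','rb'));im=c['color'].astype(int)
print([(r,*map(int,im[r,300])) for r in range(175,188)])
n=np.array([-.178,.984,0])
f=lambda r,z:n@onz(c,(317,r/2.7+60-.3),z)
print('gap',f(321.5,82)-f(328,90),'block len',f(328,90)-f(423,90))
E
```

```text
[(175, 195, 226, 212), (176, 195, 226, 212), (177, 194, 225, 211), (178, 181, 211, 200), (179, 131, 155, 147), (180, 56, 70, 78), (181, 40, 62, 97), (182, 38, 66, 118), (183, 35, 78, 162), (184, 28, 100, 208), (185, 27, 109, 218), (186, 27, 111, 219), (187, 29, 112, 219)]
gap -0.21094878301205 block len 31.65030729117401
```

The gap is about zero, the arm is clear and at rest, so I'm handing the job in.

```bash
python3 -c "
from rig import workorder;print(workorder.job_done())"
```

```text
the job is handed in; nothing more can be done
None
```

The orange clip is snapped home on the bar, was pressed down with about 16 N, rests against the white carriage (gap about 0 mm by camera) and has been let go. I handed the job in after about 16 s of robot time, and no verdict came back.

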